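# Thread the return spring over the latch post

## Robot

A 7-joint arm with a two-finger parallel gripper is mounted at the origin on the work surface. World frame = base frame: x ahead of the robot, y to its left, z up, the work surface at z = 0. Lengths are in m, angles in rad, forces in N, time in s.
With the tool pointing down it reaches from about 0.425 to 1.025 m from the base axis. Payload 9.4 kg.
Tool frame: the origin (TCP) lies between the finger pads; the fingertips stand 17 mm ahead of it and the grasp point (between the pads) lies 2 mm behind it; z points along the fingers, y is the line along which they close (so a half turn about z gives the same grasp; the last joint's range is limited). The gripper opens to 93 mm and grips with 3 to 60 N. Pads are 15 mm wide; open, the fingers measure 128 mm over their backs; the gripper's body (75 mm by 188 mm) begins 65 mm behind the grasp point.
Start: joints at [-1.391, 0.599, -0.003, 1.599, 0.002, 0.943, -0.08], TCP at [0.184, 0.701, 0.236] pointing down, gripper open.
Joint ranges: [-2.57, 2.57], [-0.35, 1.97], [-1.29, 1.29], [0.11, 2.56], [-1.05, 4.19], [0.11, 1.86], [-2.63, 2.63]. Speed limits (rad/s): [2.22, 2.22, 3.01, 3.01, 3.14, 3.14, 3.14].

## Interface

Orientations are given as a rotation vector (axis times angle).
In Python, from cell import r, grab_frame, camera_model, search_frame, silhouettes, place_of gives the robot as it stands.
- The arm moves only by the shell command python3 -m creep 'ROWS'. ROWS is JSON, a list of rows, each a list of 5 numbers: the shift along the tool's x, y, z in mm, then the turn about the tool's z in degrees, then the gripper command: -1 is fully open, 1 is shut, values between are in proportion. In form: [[dx, dy, dz, twist, hand], ...]. A call has 1 to 5 rows; each row shifts and turns the commanded pose from where the row before left it, along the tool's axes as they then stand; what a row does not reach is not made up. A row lasts 1/12 s, in which the tool goes at most 41.7 mm and 7.16 degrees, less where a joint would pass 70% of its speed; a pose out of reach is approached as far as the arm can. A call with a gripper value outside its range is refused whole. The fingers move at their own pace and stop on an object; the grip force is fixed at half the most. Time passes only in rows, so rows that do not move let the fingers close. It gives the time, the measured TCP pose, the force, the opening and the grip force at its end, in the units of the state.
- r.observe(): the state, without advancing time (a new reading comes with each control period).
- grab_frame(name): name is "side" or "top"; returns the picture (400x640x3 uint8, red, green, blue); there is no depth.
- camera_model(name): a dict with "fx", "fy", "cx", "cy" (pixels), "eye" and "orientation" of the camera in the world. Camera axes: x right, y up, looking along -z (the intrinsics and any distortion apply to the point x, -y, -z); pixel columns grow to the right and rows downward; lengths in m; the calibration is good to about 2 mm. A picture is of the moment at which its call begins. camera_model takes no time and is no camera call.
- r.sign_off(): hands the job in; it is judged then, once.
Trained networks look in the newest picture that a camera, given by its name, has taken for a name from the list of things; names that differ only in an ending like _2 or _b are one class to them, and where a whole thing is asked for, a point or a joint stands for the part that bears it (a point fixed in the world has none). Each returns a list of dicts, best first, with "score" (0 to 1); they miss things now and then, are a little off and sometimes report something else, mostly with a low value. They report only what shows in the picture. A call takes as long as a camera call.
- search_frame(camera, label): "xyz" ([x, y, z] in m, in world coordinates, good to about 4 mm: the middle of the surface that is visible of it).
- silhouettes(camera, label): "pixels" (400x640 bool, what is visible of it).
- place_of(camera, label): "xyz" ([x, y, z] in m, in world coordinates, good to about 4 mm: a listed point, or the origin of a listed thing).
The state is a dict: "clock": time; "joint_positions": joint angles; "joint_vel": joint speeds; "joint_efforts": joint torques, N m; "tool_pos": TCP position; "tcp_rot": TCP orientation; "force": force on the tool from outside, world axes, zero at the start; "ft_torque": the same for the moment, N m; "grip_width": finger opening in m; "grip_force": force on a finger pad.
Only numpy, scipy, OpenCV 4.12 (cv2) and the standard library are available. Lean on these libraries where they do the work, as an engineer would, in place of code of your own. Each camera call takes 0.05 s, during which the arm holds its last target. There are 200 camera calls.

## Task

Take the spring out of the blue tray and thread it, tight coil down, over the brass latch post on the door panel, pressing only gently (never more than about 15 N) and twisting it a little whenever its lower coil snags on a peg, until it stands fully home on the black seat below both pegs. Then turn it back clockwise (seen from above) until the opening in its lower coil is about a quarter turn past the upper peg, so that it cannot lift off, and let go. Leave the other things on the bench where they are.

Things in the scene. Friction and masses are not known exactly. Their poses are not given: they have to be found in the camera images.
- spring: Steel compression spring standing upright in a blue tray (floor 3 mm above the bench, walls 16 mm high). Outer diameter 38 mm, coil bore 30 mm, 70 mm tall, about 0.1 kg. Origin: centre of its lower end; z up its axis. Its lower end coil, 4 mm thick, is wound in to a bore of 17.4 mm and has one opening, towards the spring's own +x. A yellow stripe down the outside marks that side.
- gap (a point): Middle of the opening in the spring's lower coil, 10.7 mm from the spring's axis along its +x, 2 mm above its origin; axes as the spring's. The opening is 7 mm wide: only here can a peg of the post pass through the lower coil, with about 0.15 rad to spare either way. Elsewhere the coil snags on top of the peg.
- grip (a point): Point on the spring's axis 55 mm above its lower end, amid the upper coils; grip these from any side, 34 to 70 mm above the lower end. Held so, the spring gives along its axis at 1 N per mm, up to 7 mm, then it is solid. It does not give in twist.
- post: Latch post, fixed on the steel door panel: aluminium foot 64 x 64 x 10 mm, round black seat 44 mm wide on it, and an upright brass rod 14 mm thick with two red pegs standing out of it. Origin: centre of the foot's underside; z up the rod. The rod rises 66 mm from the seat, then a 10 mm cone narrows to 5 mm.
- seat (a point): Centre of the top of the black seat, on the rod's axis, 16 mm above the post's origin; axes as the post's. The rod's tip is 76 mm above it. The spring's lower coil, once below both pegs, turns freely here and is held down wherever its opening is away from the lower peg.
- peg (a point): End of the upper peg, 12.5 mm from the rod's axis along the post's +x; this peg is 5 mm wide and spans 56 to 61 mm above the seat. A second peg of the same size is lower, 10 to 15 mm above the seat, turned from the upper by 0.45 to 1.45 rad counterclockwise seen from above (+x towards +y): how far differs each time and is not measured.
- fan: black axial fan, 80 x 80 x 25 mm, lying on the panel; a bystander. Origin at its underside.
- estop: red mushroom emergency-stop button, 42 mm tall, standing on the panel; a bystander. Origin at its underside.
- psu: aluminium power supply, 100 x 160 x 40 mm; a bystander. Origin at its underside.
- crimper: crimping pliers with yellow handles, about 190 mm long, 18 mm thick, lying flat; a bystander. Origin at its underside.
- screwdriver: screwdriver with green handle, lying flat; a bystander. Origin at its underside (grip in -x, blade in +x).
- small_driver: 140 mm screwdriver with blue handle, lying flat; a bystander. Origin at its underside (grip in -x, blade in +x).
- collar: brass spacer ring, 32 mm wide, 10 mm tall, in the blue tray beside the spring; a bystander. Origin at its underside.

How it is judged:
By the outcome, as a careful person would: the job done as asked, in the order asked, and still so for the second after the job is handed in, with the robot touching nothing.
It also fails if it takes over 61 s, if anything falls off the work surface, if the arm or the gripper's body presses on something with over 40 N, if the wrist force passes 120 N, or if a joint passes its speed limit or range.

## Working session

There is one attempt and no reset: what is moved stays moved. The work goes in short steps, Python scripts to look and compute and a shell command to move; the robot and the scene stay as the last step left them, time stands still between calls to the robot, and variables do not carry over. Pictures are saved under pics/ and viewed, at most 10 in all, crops included, and the job is handed in when it is done.

```bash
mkdir -p pics; ls; python3 - <<'E'
from cell import *
import cv2,numpy as np
for c in("side","top"):
    f=grab_frame(c); cv2.imwrite(f"pics/{c}0.png",f[...,::-1])
    m=camera_model(c); print(c,{k:np.round(v,4).tolist() for k,v in m.items() if not isinstance(v,str)})
    for l in("spring","gap","grip","post","seat","peg","collar"):
        try:
            p=place_of(c,l); print(l,[(np.round(q["xyz"],4).tolist(),round(q["score"],2)) for q in p[:2]])
        except Exception as e: print(l,e)
s=r.observe(); print({k:np.round(v,3).tolist() for k,v in s.items()})
E
```

```text
pics
side {'fx': 416.1512, 'fy': 416.1512, 'cx': 313.8911, 'cy': 200.6459, 'eye': [0.3348, -0.8083, 0.7955], 'orientation': [0.8247, -0.1279, -0.3319]}
spring [([0.4369, -0.1122, 0.0017], 0.8)]
gap [([0.4424, -0.1168, 0.0041], 0.7), ([0.5736, 0.2537, 0.0091], 0.28)]
grip [([0.4354, -0.1133, 0.0578], 0.64), ([0.5325, -0.1427, 0.0024], 0.32)]
post [([0.5767, 0.2534, 0.0065], 0.66), ([0.6715, 0.1301, 0.007], 0.3)]
seat [([0.5808, 0.2515, 0.0227], 0.6), ([0.5404, -0.4688, -0.0057], 0.29)]
peg [([0.5895, 0.2468, 0.0769], 0.6)]
collar [([0.5313, -0.142, 0.0022], 0.48)]
top {'fx': 384.8767, 'fy': 384.8767, 'cx': 320.8521, 'cy': 189.8568, 'eye': [0.4869, -0.0585, 1.1856], 'orientation': [0.076, -0.0737, -1.5985]}
spring [([0.4412, -0.1168, 0.0022], 0.69), ([0.5397, -0.4682, -0.0018], 0.69)]
gap []
grip [([0.4347, -0.1143, 0.0553], 0.48)]
post [([0.5741, 0.2521, 0.0072], 0.85)]
seat [([0.5734, 0.254, 0.0197], 0.71), ([0.6749, 0.1275, 0.0081], 0.42)]
peg [([0.5879, 0.2488, 0.0804], 0.85)]
collar [([0.5358, -0.1386, 0.003], 0.43)]
{'clock': 0.8, 'joint_positions': [-1.391, 0.599, -0.003, 1.599, 0.002, 0.943, -0.08], 'joint_vel': [0.002, 0.001, 0.0, 0.0, -0.001, -0.001, -0.001], 'joint_efforts': [-0.0, -76.474, 1.496, -25.27, -0.052, 0.01, 0.0], 'tool_pos': [0.184, 0.701, 0.236], 'tcp_rot': [0.402, 3.116, 0.0], 'force': [-0.237, 0.817, 0.132], 'ft_torque': [0.028, -0.009, -0.007], 'grip_force': 0.0, 'grip_width': 0.093}
```

```bash
python3 - <<'E'
import cv2,numpy as np
a=cv2.imread("pics/side0.png");b=cv2.imread("pics/top0.png")
cv2.imwrite("pics/both.png",cv2.resize(np.vstack([a,b]),(480,600)))
E
```

```text
(no output)
```

View pics/side0.png

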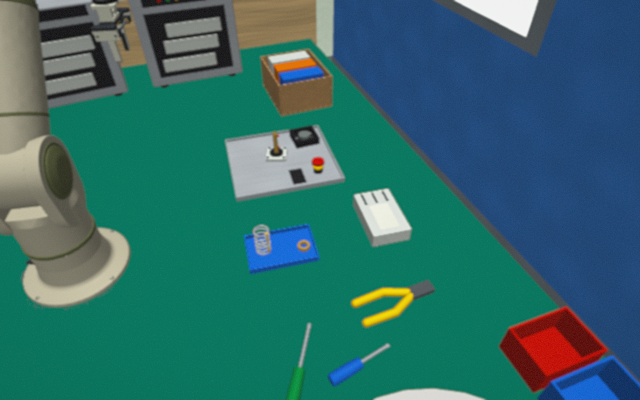

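View pics/top0.png

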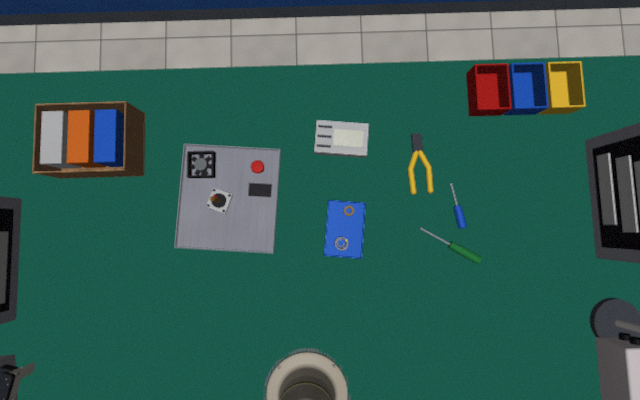

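```bash
cat > h.py <<'E'
from cell import *
import cv2,numpy as np
from scipy.spatial.transform import Rotation as R
def cam(n):
    m=camera_model(n); return m,R.from_rotvec(m["orientation"]).as_matrix()
def proj(n,p):
    m,Q=cam(n); c=(np.atleast_2d(p)-m["eye"])@Q
    return np.c_[m["cx"]+m["fx"]*c[:,0]/-c[:,2], m["cy"]-m["fy"]*c[:,1]/-c[:,2]]
def onz(n,uv,z):
    m,Q=cam(n); uv=np.atleast_2d(uv)
    d=np.c_[(uv[:,0]-m["cx"])/m["fx"],-(uv[:,1]-m["cy"])/m["fy"],-np.ones(len(uv))]@Q.T
    return m["eye"]+d*((z-m["eye"][2])/d[:,2])[:,None]
def tri(ob):
    A=0;b=0
    for n,uv in ob:
        m,_=cam(n); d=onz(n,uv,0)[0]-m["eye"]; d/=np.linalg.norm(d); P=np.eye(3)-np.outer(d,d)
        A=A+P; b=b+P@m["eye"]
    return np.linalg.solve(A,b)
E
python3 - <<'E'
from h import *
print({k:v for k,v in camera_model("top").items() if k not in("eye","orientation")})
a=cv2.imread("pics/side0.png");b=cv2.imread("pics/top0.png")
def crop(i,u,v,s=25): return cv2.resize(i[v-s:v+s,u-s:u+s],(300,300),interpolation=cv2.INTER_CUBIC)
cv2.imwrite("pics/z0.png",np.vstack([np.hstack([crop(a,262,240),crop(a,277,148)]),np.hstack([crop(b,341,243),crop(b,219,201)])]))
for c in("side","top"):
    grab_frame(c)
    for l in("spring","post"):
        s=silhouettes(c,l)
        for q in s[:1]:
            px=q["pixels"].astype(np.uint8); rc=cv2.minAreaRect(cv2.findNonZero(px)); print(c,l,round(q["score"],2),px.sum(),rc)
            if c=="top":
                cs=onz(c,cv2.boxPoints(rc),.01 if l=="post" else .073)[:,:2]; print(np.round(cs,4).tolist(),np.degrees(np.arctan2(*(np.roll(cs,1,0)-cs).T[::-1])))
E
```

```text
{'fx': 384.8766635593286, 'fy': 384.8766635593286, 'cx': 320.85211042227405, 'cy': 189.85680044461768}
side spring 0.7 254 ((261.49127197265625, 239.4345245361328), (27.556135177612305, 14.604090690612793), 82.40535736083984)
side post 0.8 381 ((277.23077392578125, 147.3461456298828), (20.199960708618164, 29.221303939819336), 11.309932708740234)
top post 0.63 453 ((218.3835906982422, 199.6438446044922), (21.7696533203125, 21.535572052001953), 20.556045532226562)
[[0.5599, 0.299], [0.6213, 0.2757], [0.5958, 0.2132], [0.5347, 0.2368]] [-112.01230391  159.23696304   67.87414738  -21.05259397]
```

View pics/z0.png

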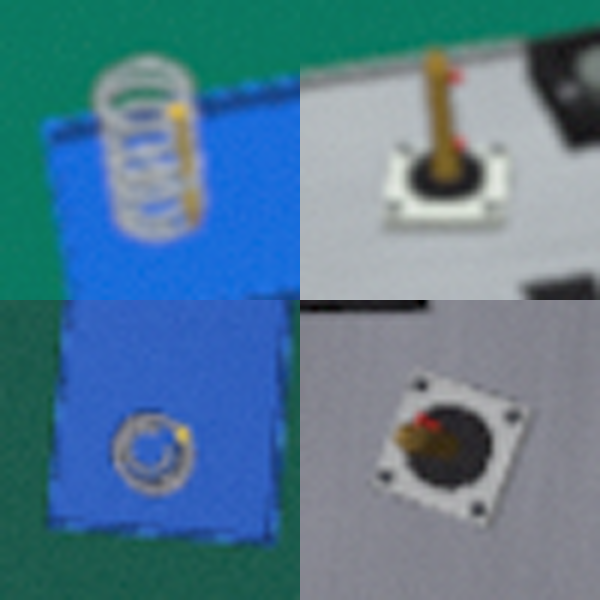

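```bash
python3 - <<'E'
from h import *
from scipy.optimize import least_squares
a=cv2.imread("pics/side0.png");b=cv2.imread("pics/top0.png")
tip=tri([("side",(274.3,131.7)),("top",(211.3,198.6))]);print("tip",tip)
def stripe(i,u,v,s=16):
    h=cv2.cvtColor(i[v-s:v+s,u-s:u+s].astype(np.uint8),cv2.COLOR_BGR2HSV).astype(int)
    m=(h[...,0]>15)&(h[...,0]<32)&(h[...,1]>110)&(h[...,2]>120); y,x=np.nonzero(m); w=h[...,1][m]
    return m.sum(),np.average(x,weights=w)+u-s,np.average(y,weights=w)+v-s,y.min()+v-s,y.max()+v-s
ss=stripe(a,262,240);st=stripe(b,341,243);print(ss,st)
# spring circle in top
c=onz("top",(341.5,243.5),.073)[0];sp=onz("top",st[1:3],.06)[0];print("top spring c",c,"stripe",sp, np.degrees(np.arctan2(*(onz("top",st[1:3],.07)[0]-c)[1::-1])))
# side: spring axis line, bounding box cols
s=silhouettes("side","spring")
px=s[0]["pixels"] if s else None
y,x=np.nonzero(px);ctr=(x.mean(),y.mean());print(ctr,x.min(),x.max(),y.min(),y.max())
print("tri spring mid",tri([("side",ctr),("top",proj("top",[[c[0],c[1],.04]])[0])]))
# predicted sil centre and stripe for model
for x0 in (c[:2],[.436,-.1135]):
  for th in range(-70,20,10):
    t=np.radians(th);p=np.array([[x0[0]+.019*np.cos(t),x0[1]+.019*np.sin(t),z] for z in (.003,.038,.073)])
    print(np.round(x0,4),th,proj("side",p).round(1).tolist(),proj("top",p[1:]).round(1).tolist(), proj("side",[[*x0,.003],[*x0,.038],[*x0,.073]]).round(1).tolist() if th==0 else "")
E
```

```text
tip [0.57524069 0.25332022 0.0955082 ]
(np.int64(4), np.float64(266.4366729678639), np.float64(233.47826086956522), np.int64(233), np.int64(234)) (np.int64(1), np.float64(346.0), np.float64(240.0), np.int64(240), np.int64(240))
top spring c [ 0.43673718 -0.11310783  0.073     ] stripe [ 0.4458371  -0.12713645  0.06      ] -54.803967672328625
(np.float64(262.23228346456693), np.float64(241.20078740157481)) 254 270 226 253
tri spring mid [ 0.43636793 -0.1133984   0.03357204]
[ 0.4367 -0.1131] -70 [[268.0, 253.7], [266.7, 244.3], [265.3, 234.4]] [[346.9, 240.6], [347.6, 241.0]] 
[ 0.4367 -0.1131] -60 [[269.0, 253.0], [267.7, 243.6], [266.4, 233.7]] [[346.4, 239.6], [347.1, 240.0]] 
[ 0.4367 -0.1131] -50 [[269.8, 252.1], [268.6, 242.7], [267.3, 232.9]] [[345.7, 238.7], [346.4, 239.1]] 
[ 0.4367 -0.1131] -40 [[270.5, 251.2], [269.3, 241.8], [267.9, 231.9]] [[344.9, 237.9], [345.6, 238.3]] 
[ 0.4367 -0.1131] -30 [[270.9, 250.2], [269.7, 240.8], [268.4, 230.9]] [[343.9, 237.3], [344.6, 237.6]] 
[ 0.4367 -0.1131] -20 [[271.2, 249.2], [269.9, 239.8], [268.7, 229.9]] [[342.9, 236.8], [343.6, 2
[... 656 characters left out ...]
, 238.9], [346.6, 239.3]] 
[ 0.436  -0.1135] -40 [[270.3, 251.4], [269.0, 242.0], [267.7, 232.1]] [[345.0, 238.1], [345.7, 238.5]] 
[ 0.436  -0.1135] -30 [[270.7, 250.4], [269.5, 241.0], [268.2, 231.1]] [[344.1, 237.5], [344.8, 237.9]] 
[ 0.436  -0.1135] -20 [[270.9, 249.4], [269.7, 240.0], [268.4, 230.1]] [[343.0, 237.1], [343.7, 237.4]] 
[ 0.436  -0.1135] -10 [[270.9, 248.4], [269.7, 239.0], [268.4, 229.1]] [[341.9, 236.8], [342.6, 237.1]] 
[ 0.436  -0.1135] 0 [[270.7, 247.4], [269.4, 238.0], [268.2, 228.2]] [[340.8, 236.8], [341.4, 237.1]] [[263.4, 249.5], [262.0, 240.1], [260.5, 230.2]]
[ 0.436  -0.1135] 10 [[270.2, 246.5], [269.0, 237.1], [267.7, 227.3]] [[339.7, 236.9], [340.3, 237.2]]
```

```bash
cat >> h.py <<'E'
def pose():
    s=r.observe(); Q=R.from_rotvec(s["tcp_rot"]).as_matrix(); return s,np.array(s["tool_pos"]),Q
def plan(*wps):
    "wps: (x,y,z,yaw of tool y in deg); prints tool-frame steps"
    s,p,Q=pose(); yaw=np.degrees(np.arctan2(Q[1,1],Q[0,1]))
    print("t",s["clock"],"yaw",round(yaw,1),"tilt",np.round(Q[:2,2],4),"j7",round(s["joint_positions"][6],3))
    for w in wps:
        d=np.array(w[:3])-p; dy=w[3]-yaw; n=int(max(np.ceil(np.linalg.norm(d)/.0405),np.ceil(abs(dy)/7.1),1))
        for k in range(n):
            t=np.radians(yaw); y=np.array([np.cos(t),np.sin(t),0]); x=np.array([-y[1],y[0],0]) ; x= np.cross(y,[0,0,-1])
            print("[%.1f,%.1f,%.1f,%.1f]"%(*(1e3*np.array([d@x,d@y,-d[2]])/n),-dy/n),end=" ")
            yaw+=dy/n
        print(); p=np.array(w[:3])
E
python3 -c "
from h import *
plan((.45,.33,.236,35),(.4365,-.1132,.12,-12))"
```

```text
t 1.15 yaw 75.3 tilt [ 0.     -0.0001] j7 -0.08
[-29.3,-24.3,-0.0,3.4] [-30.7,-22.5,-0.0,3.4] [-31.9,-20.7,-0.0,3.4] [-33.1,-18.8,-0.0,3.4] [-34.1,-16.8,-0.0,3.4] [-35.1,-14.8,-0.0,3.4] [-35.9,-12.7,-0.0,3.4] [-36.5,-10.6,-0.0,3.4] [-37.1,-8.4,-0.0,3.4] [-37.5,-6.3,-0.0,3.4] [-37.8,-4.0,-0.0,3.4] [-38.0,-1.8,-0.0,3.4] 
[-29.6,-22.1,9.7,3.9] [-31.0,-20.0,9.7,3.9] [-32.3,-17.9,9.7,3.9] [-33.5,-15.6,9.7,3.9] [-34.5,-13.3,9.7,3.9] [-35.3,-10.9,9.7,3.9] [-36.0,-8.5,9.7,3.9] [-36.5,-6.0,9.7,3.9] [-36.8,-3.5,9.7,3.9] [-36.9,-1.0,9.7,3.9] [-36.9,1.6,9.7,3.9] [-36.7,4.1,9.7,3.9]
```

```bash
python3 -m creep '[[-29,-24,0,3.4,-1],[-31,-22,0,3.4,-1],[-32,-21,0,3.4,-1],[-33,-19,0,3.4,-1],[-34,-17,0,3.4,-1]]'
python3 -m creep '[[-35,-15,0,3.4,-1],[-36,-13,0,3.4,-1],[-37,-10,0,3.4,-1],[-37,-8,0,3.4,-1],[-37,-6,0,3.4,-1]]'
python3 -c "
from h import *
plan((.45,.33,.22,35),(.4365,-.1132,.12,-12))"
```

```text
clock: 1.57
tool_pos: [0.2954, 0.5451, 0.2358]
tcp_rot: [0.862, 3.021, 0.0]
force: [0.5, 0.9, 0.3]
grip_width: 0.0927
grip_force: 0.0
clock: 1.98
tool_pos: [0.4061, 0.3905, 0.236]
tcp_rot: [1.3, 2.86, 0.001]
force: [1.2, 0.4, 0.4]
grip_width: 0.093
grip_force: 0.0
t 1.9833 yaw 41.1 tilt [0.0005 0.0005] j7 -0.046
[-37.2,-3.3,8.0,3.1] [-37.4,-1.3,8.0,3.1] 
[-29.6,-22.1,8.3,3.9] [-31.0,-20.0,8.3,3.9] [-32.3,-17.9,8.3,3.9] [-33.5,-15.6,8.3,3.9] [-34.5,-13.3,8.3,3.9] [-35.3,-10.9,8.3,3.9] [-36.0,-8.5,8.3,3.9] [-36.5,-6.0,8.3,3.9] [-36.8,-3.5,8.3,3.9] [-36.9,-1.0,8.3,3.9] [-36.9,1.6,8.3,3.9] [-36.7,4.1,8.3,3.9]
```

```bash
python3 -m creep '[[-37,-3,8,3.1,-1],[-37,-1,8,3.1,-1],[-30,-22,8,3.9,-1],[-31,-20,8,3.9,-1],[-32,-18,8,3.9,-1]]'
python3 -m creep '[[-33,-16,8,3.9,-1],[-34,-13,8,3.9,-1],[-35,-11,8,3.9,-1],[-36,-8,8,3.9,-1],[-36,-6,8,3.9,-1]]'
python3 -c "
from h import *
plan((.4365,-.1132,.13,-12))"
```

```text
clock: 2.4
tool_pos: [0.4464, 0.22, 0.1954]
tcp_rot: [1.73, 2.622, 0.001]
force: [0.9, 0.5, 0.0]
grip_width: 0.093
grip_force: 0.0
clock: 2.82
tool_pos: [0.441, 0.0373, 0.1556]
tcp_rot: [2.147, 2.292, 0.001]
force: [-0.4, 0.6, 0.4]
grip_width: 0.0927
grip_force: 0.0
t 2.8167 yaw 3.7 tilt [0.0011 0.0001] j7 0.15
[-37.5,-3.6,6.4,3.9] [-37.6,-1.0,6.4,3.9] [-37.6,1.6,6.4,3.9] [-37.4,4.2,6.4,3.9]
```

```bash
python3 -m creep '[[-37,-4,6,3.9,-1],[-37,-1,6,3.9,-1],[-37,1,6,3.9,-1],[-34,4,6,3.9,-1],[0,0,0,0,-1]]'
python3 - <<'E'
from h import *
plan((.4365,-.1132,.13,-12))
print(np.round(r.observe()["joint_positions"],2))
for c in("side","top"):
    f=grab_frame(c); cv2.imwrite(f"pics/{c}1.png",f[...,::-1])
    for l in ("grip","spring","gap"): print(c,l,[(np.round(q["xyz"],4).tolist(),round(q["score"],2)) for q in place_of(c,l)[:1]])
f=cv2.imread("pics/side1.png"); cv2.imwrite("pics/z1.png",cv2.resize(f[170:270,210:320],(660,600),interpolation=cv2.INTER_CUBIC))
E
```

```text
clock: 3.23
tool_pos: [0.4359, -0.1132, 0.1314]
tcp_rot: [2.447, 1.966, -0.002]
force: [0.2, -0.9, -0.4]
grip_width: 0.0927
grip_force: 0.0
t 3.2333 yaw -12.4 tilt [ 0.001  -0.0028] j7 0.282
[0.1,0.6,1.4,-0.4] 
[-0.08  0.47  0.29  2.32 -0.35  0.38  0.28]
side grip [([0.435, -0.1118, 0.0567], 0.48)]
side spring [([0.4356, -0.1102, 0.0027], 0.55)]
side gap [([0.4435, -0.1183, 0.0055], 0.8)]
top grip [([0.5752, 0.2552, 0.0185], 0.32)]
top spring []
top gap []
```

View pics/z1.png

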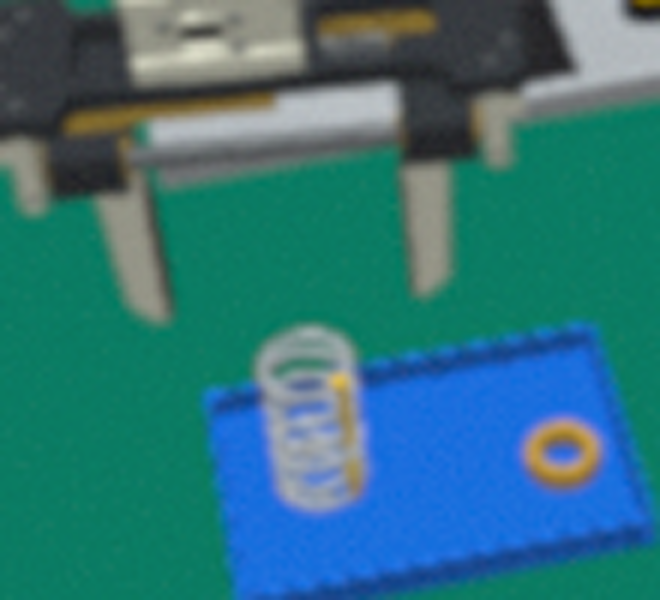

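```bash
python3 -m creep '[[0,0.5,20,0,-1],[0,0,25,0,-1],[0,0,20,0,-1],[0,0,10,0,-1],[0,0,0,0,-1]]'
python3 -m creep '[[0,0,0,0,1],[0,0,0,0,1],[0,0,0,0,1],[0,0,0,0,1],[0,0,0,0,1]]'
python3 -m creep '[[0,0,0,0,1],[0,0,0,0,1],[0,0,0,0,1]]'
```

```text
clock: 4.05
tool_pos: [0.4361, -0.1058, 0.055]
tcp_rot: [-2.433, -1.984, 0.003]
force: [0.2, -0.2, 0.2]
grip_width: 0.0928
grip_force: 0.0
clock: 4.47
tool_pos: [0.4371, -0.1066, 0.0573]
tcp_rot: [2.435, 1.983, 0.001]
force: [-1.3, 0.5, 0.5]
grip_width: 0.0639
grip_force: 0.0
clock: 4.72
tool_pos: [0.4369, -0.1067, 0.0568]
tcp_rot: [2.436, 1.983, 0.0]
force: [-0.2, -0.1, 0.7]
grip_width: 0.0446
grip_force: 0.0
```

```bash
python3 -m creep '[[0,0,0,0,-0.2],[-3.5,0,0,0,-0.2],[-3,0,0,0,-0.2],[0,0,0,0,-0.2],[0,0,0,0,-0.2]]'
python3 -c "
from h import *
plan((.4365,-.1132,.056,-12))"
```

```text
clock: 5.13
tool_pos: [0.4353, -0.1135, 0.0566]
tcp_rot: [2.437, 1.982, -0.0]
force: [-0.2, 0.8, 0.7]
grip_width: 0.0559
grip_force: 0.0
t 5.1333 yaw -11.8 tilt [-0.     -0.0001] j7 0.357
[0.5,1.1,0.6,0.2]
```

```bash
python3 -m creep '[[0,1,0,0,1],[0,0,0,0,1],[0,0,0,0,1],[0,0,0,0,1],[0,0,0,0,1]]'
python3 -m creep '[[0,0,0,0,1],[0,0,0,0,1],[0,0,0,0,1],[0,0,0,0,1]]'
```

```text
clock: 5.55
tool_pos: [0.4365, -0.1132, 0.0567]
tcp_rot: [2.436, 1.983, 0.0]
force: [0.2, 0.9, 0.6]
grip_width: 0.0377
grip_force: 30.0
clock: 5.88
tool_pos: [0.4365, -0.1133, 0.0566]
tcp_rot: [2.436, 1.983, 0.0]
force: [0.6, -0.3, 0.7]
grip_width: 0.0375
grip_force: 30.0
```

```bash
python3 -m creep '[[0,0,-15,0,1],[0,0,-25,0,1],[0,0,-30,0,1],[0,0,-30,0,1],[0,0,-15,0,1]]'
python3 -c "
from h import *
plan((.5752,.2533,.172,21.5))"
```

```text
clock: 6.3
tool_pos: [0.4365, -0.1136, 0.1741]
tcp_rot: [2.436, 1.982, 0.002]
force: [1.0, -0.4, -1.2]
grip_width: 0.0376
grip_force: 30.0
t 6.3 yaw -11.7 tilt [ 0.0018 -0.0001] j7 0.255
[38.7,6.1,0.2,-3.3] [38.3,8.3,0.2,-3.3] [37.8,10.6,0.2,-3.3] [37.1,12.7,0.2,-3.3] [36.3,14.9,0.2,-3.3] [35.4,16.9,0.2,-3.3] [34.3,19.0,0.2,-3.3] [33.2,20.9,0.2,-3.3] [31.9,22.8,0.2,-3.3] [30.5,24.6,0.2,-3.3]
```

```bash
python3 -m creep '[[39,6,0,-3.3,1],[38,8,0,-3.3,1],[38,10.5,0,-3.3,1],[37,12.5,0,-3.3,1],[36,15,0,-3.3,1]]'
python3 -m creep '[[35.5,17,0,-3.3,1],[34,19,0,-3.3,1],[33,21,0,-3.3,1],[30,21,0,-3.3,1],[25,18,0,-3.3,1]]'
python3 -m creep '[[0,0,0,0,1],[0,0,0,0,1]]'
python3 - <<'E'
from h import *
plan((.5752,.2533,.172,21.5))
s,p,Q=pose()
print(np.round(r.observe()["joint_positions"],2))
for c in("side","top"):
    f=grab_frame(c); cv2.imwrite(f"pics/{c}2.png",f[...,::-1])
    for l in ("grip","spring","gap","seat","peg"): print(c,l,[(np.round(q["xyz"],4).tolist(),round(q["score"],2)) for q in place_of(c,l)[:1]])
print(proj("side",p+[0,0,-.0536]),proj("side",[[.5752,.2533,.0955]]))
a=cv2.imread("pics/side2.png")[80:180,227:327]
cv2.imwrite("pics/z2.png",cv2.resize(a,(600,600),interpolation=cv2.INTER_CUBIC))
E
```

```text
clock: 6.72
tool_pos: [0.5052, 0.0718, 0.1717]
tcp_rot: [-2.123, -2.315, 0.0]
force: [-0.8, -0.4, -1.0]
grip_width: 0.0379
grip_force: 30.0
clock: 7.13
tool_pos: [0.5697, 0.2462, 0.1713]
tcp_rot: [-1.767, -2.597, -0.0]
force: [0.9, -0.7, -0.9]
grip_width: 0.0376
grip_force: 30.0
clock: 7.3
tool_pos: [0.5689, 0.245, 0.1708]
tcp_rot: [-1.769, -2.596, 0.001]
force: [-0.3, -1.0, -2.4]
grip_width: 0.038
grip_force: 30.0
t 7.3 yaw 21.5 tilt [-0.001  -0.0002] j7 0.075
[5.4,8.9,-1.2,-0.0] 
[-0.66  0.56  0.24  1.92 -0.2   0.69  0.08]
side grip [([0.5684, 0.2446, 0.1705], 0.55)]
side spring [([0.5646, 0.2471, 0.1191], 0.45)]
side gap [([0.5765, 0.2467, 0.1216], 0.64)]
side seat [([0.5812, 0.25, 0.0226], 0.65)]
side peg [([0.5873, 0.2509, 0.0788], 0.88)]
top grip [([0.5671, 0.2418, 0.1688], 0.44)]
top spring []
top gap [([0.5819, 0.2364, 0.1195], 0.45)]
top seat [([0.5759, 0.2553, 0.0214], 0.61)]
top peg [([0.5884, 0.2536, 0.08], 0.83)]
[[272.27582452 127.40767129]] [[274.13706638 131.72419421]]
```

View pics/z2.png

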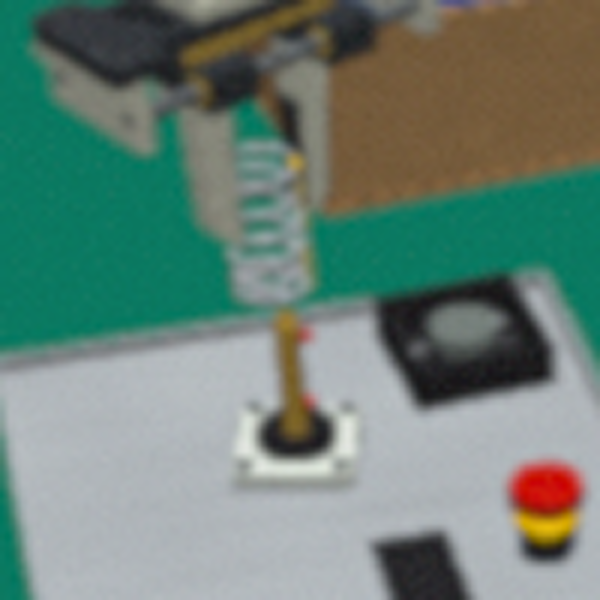

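```bash
python3 -c "
from h import *
plan((.576,.253,.155,21.5))"
python3 -m creep '[[3.5,4.5,5,0,1],[3,4.5,5,0,1],[0,0,5,0,1],[0,0,0,0,1]]'
python3 -c "
from h import *
plan((.576,.253,.155,21.5))"
```

```text
t 7.9 yaw 21.3 tilt [0.0001 0.0001] j7 0.075
[6.9,9.7,16.7,-0.2] 
clock: 8.23
tool_pos: [0.575, 0.253, 0.1551]
tcp_rot: [-1.771, -2.594, 0.002]
force: [-0.7, -0.0, -0.7]
grip_width: 0.0379
grip_force: 30.0
t 8.2333 yaw 21.3 tilt [-0.0016 -0.0008] j7 0.073
[-0.4,1.0,0.1,-0.2]
```

```bash
python3 -m creep '[[0,0,3,0,1],[0,0,3,0,1],[0,0,2,0,1],[0,0,2,0,1],[0,0,0,0,1]]'
python3 -m creep '[[0,0,2,0,1],[0,0,2,0,1],[0,0,0,0,1]]'
```

```text
clock: 8.65
tool_pos: [0.5753, 0.2524, 0.1463]
tcp_rot: [-1.773, -2.593, 0.001]
force: [-0.2, 0.3, -1.9]
grip_width: 0.0378
grip_force: 30.0
clock: 8.9
tool_pos: [0.5753, 0.2526, 0.1423]
tcp_rot: [-1.773, -2.593, 0.0]
force: [-0.3, 0.1, -1.9]
grip_width: 0.0379
grip_force: 30.0
```

```bash
python3 -m creep '[[0,0,2,0,1],[0,0,2,0,1],[0,0,0,0,1]]'
python3 -m creep '[[0,0,2,0,1],[0,0,2,0,1],[0,0,0,0,1]]'
python3 -m creep '[[0,0,2,0,1],[0,0,1,0,1],[0,0,0,0,1]]'
```

```text
clock: 9.15
tool_pos: [0.5753, 0.2525, 0.1383]
tcp_rot: [-1.773, -2.593, 0.001]
force: [0.1, 0.2, -1.7]
grip_width: 0.0378
grip_force: 30.0
clock: 9.4
tool_pos: [0.5756, 0.2528, 0.1344]
tcp_rot: [1.773, 2.593, 0.0]
force: [0.6, 0.9, -0.6]
grip_width: 0.0378
grip_force: 30.0
clock: 9.65
tool_pos: [0.5755, 0.2528, 0.1314]
tcp_rot: [1.773, 2.594, 0.0]
force: [0.1, 1.5, -0.6]
grip_width: 0.038
grip_force: 30.0
```

```bash
python3 -m creep '[[0,0,1.5,0,1],[0,0,1.5,0,1],[0,0,0,0,1]]'
python3 -m creep '[[0,0,1.5,0,1],[0,0,1.5,0,1],[0,0,0,0,1]]'
```

```text
clock: 9.9
tool_pos: [0.5751, 0.2523, 0.1282]
tcp_rot: [-1.773, -2.593, 0.001]
force: [-0.8, -0.0, -1.3]
grip_width: 0.0377
grip_force: 30.0
clock: 10.15
tool_pos: [0.5752, 0.2524, 0.1252]
tcp_rot: [-1.773, -2.593, 0.001]
force: [-0.2, 0.9, -1.1]
grip_width: 0.0378
grip_force: 30.0
```

```bash
python3 -m creep '[[0,0,2,0,1],[0,0,2,0,1],[0,0,2,0,1],[0,0,0,0,1]]'
python3 -m creep '[[0,0,3,0,1],[0,0,3,0,1],[0,0,3,0,1],[0,0,0,0,1]]'
python3 - <<'E'
from h import *
s,p,Q=pose();print(p, proj("side",p+[0,0,-.0536]))
f=grab_frame("side"); cv2.imwrite("pics/side3.png",f[...,::-1])
g=grab_frame("top"); cv2.imwrite("pics/top3.png",g[...,::-1])
a=f[100:170,240:310,::-1];b=g[165:235,185:255,::-1]
cv2.imwrite("pics/z3.png",np.hstack([cv2.resize(i,(400,400),interpolation=cv2.INTER_CUBIC) for i in(a,b)]))
E
```

```text
clock: 10.48
tool_pos: [0.5752, 0.2525, 0.1191]
tcp_rot: [-1.773, -2.593, 0.001]
force: [-0.2, -0.3, -0.7]
grip_width: 0.0377
grip_force: 30.0
clock: 10.82
tool_pos: [0.5751, 0.2525, 0.1099]
tcp_rot: [-1.773, -2.593, 0.001]
force: [0.3, 0.3, -0.2]
grip_width: 0.0379
grip_force: 30.0
[0.575115   0.25247504 0.10990233] [[275.2001559  142.55354034]]
```

View pics/z3.png

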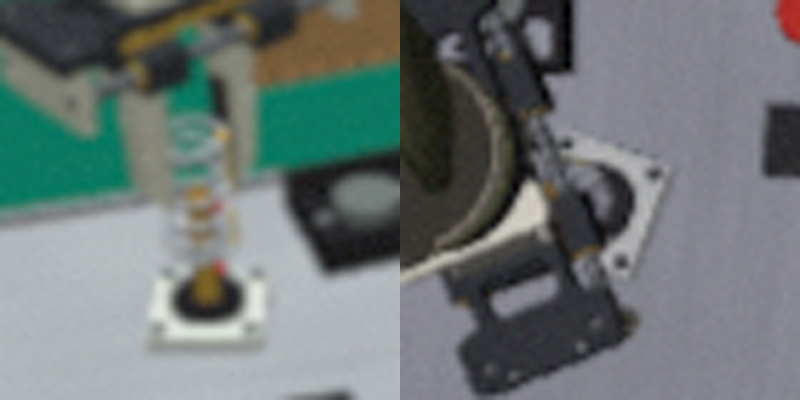

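```bash
python3 -m creep '[[0,0,4,-7,1],[0,0,4,-7,1],[0,0,4,0,1],[0,0,4,0,1],[0,0,0,0,1]]'
python3 -m creep '[[0,0,2,0,1],[0,0,2,0,1],[0,0,1,0,1],[0,0,0,0,1]]'
python3 -m creep '[[0,0,1,0,1],[0,0,1,0,1],[0,0,0,0,1]]'
```

```text
clock: 11.33
tool_pos: [0.5752, 0.2523, 0.0939]
tcp_rot: [-1.449, -2.787, 0.001]
force: [0.2, -0.3, -1.0]
grip_width: 0.0375
grip_force: 30.0
clock: 11.67
tool_pos: [0.5756, 0.2527, 0.0896]
tcp_rot: [1.444, 2.79, 0.0]
force: [0.6, 0.4, 0.2]
grip_width: 0.0376
grip_force: 30.0
clock: 11.92
tool_pos: [0.5756, 0.2527, 0.0878]
tcp_rot: [1.444, 2.79, 0.001]
force: [-0.1, -0.3, 3.2]
grip_width: 0.0382
grip_force: 30.0
```

```bash
python3 -m creep '[[0,0,1,0,1],[0,0,0,-4,1],[0,0,0,-4,1]]'
python3 -m creep '[[0,0,0,-4,1],[0,0,0,-4,1]]'
python3 -c "
from h import *
s,p,Q=pose();print(p,s['force'],s['ft_torque'])"
```

```text
clock: 12.17
tool_pos: [0.576, 0.2521, 0.0869]
tcp_rot: [1.241, 2.885, -0.0]
force: [1.1, -2.7, 3.7]
grip_width: 0.0375
grip_force: 30.0
clock: 12.33
tool_pos: [0.5764, 0.252, 0.087]
tcp_rot: [1.037, 2.964, 0.001]
force: [1.4, -1.9, 3.8]
grip_width: 0.0378
grip_force: 30.0
[0.57635668 0.25204762 0.08697382] [ 1.41772067 -1.85335218  3.82475332] [-0.45234066 -0.4954982   0.01926842]
```

```bash
python3 -m creep '[[0,0,0,-4,1],[0,0,0,-4,1]]'
python3 -m creep '[[0,0,0,-4,1],[0,0,0,-4,1]]'
```

```text
clock: 12.5
tool_pos: [0.5765, 0.2521, 0.087]
tcp_rot: [0.828, 3.029, 0.001]
force: [2.2, -2.4, 2.6]
grip_width: 0.0377
grip_force: 30.0
clock: 12.67
tool_pos: [0.576, 0.2524, 0.0868]
tcp_rot: [0.614, 3.08, 0.0]
force: [0.1, -1.0, -2.0]
grip_width: 0.0377
grip_force: 30.0
```

```bash
python3 -c "
from h import *
s,p,Q=pose();print(p,s['force'],s['ft_torque'],s['joint_positions'][6])"
```

```text
[0.57596579 0.2523594  0.08677693] [ 0.09407537 -1.01522598 -2.03005446] [-0.00450704  0.03576793 -0.01940021] 0.6445787236219745
```

```bash
python3 -m creep '[[0,0,1,-3,1],[0,0,1,0,1],[0,0,1,0,1],[0,0,0,0,1]]'
python3 -m creep '[[0,0,1.5,0,1],[0,0,1.5,0,1],[0,0,0,0,1]]'
```

```text
clock: 13.0
tool_pos: [0.5752, 0.2525, 0.0832]
tcp_rot: [-0.541, -3.094, 0.001]
force: [-0.1, -0.5, -1.1]
grip_width: 0.0377
grip_force: 30.0
clock: 13.25
tool_pos: [0.5752, 0.2526, 0.0803]
tcp_rot: [-0.538, -3.095, 0.001]
force: [0.8, -0.2, -1.2]
grip_width: 0.0375
grip_force: 30.0
```

```bash
python3 -m creep '[[0,0,2,0,1],[0,0,2,0,1],[0,0,1,0,1],[0,0,0,0,1]]'
python3 -m creep '[[0,0,1,0,1],[0,0,1,0,1],[0,0,0,0,1]]'
```

```text
clock: 13.58
tool_pos: [0.5755, 0.2527, 0.0755]
tcp_rot: [0.538, 3.095, 0.0]
force: [-0.5, -0.1, 0.8]
grip_width: 0.0377
grip_force: 30.0
clock: 13.83
tool_pos: [0.5755, 0.2527, 0.0737]
tcp_rot: [0.538, 3.095, 0.0]
force: [0.1, 0.1, 2.2]
grip_width: 0.0378
grip_force: 30.0
```

```bash
python3 -m creep '[[0,0,1,0,1],[0,0,0,7,1],[0,0,0,7,1],[0,0,0,7,1]]'
python3 -m creep '[[0,0,0,7,1],[0,0,0,7,1],[0,0,0,7,1],[0,0,0,7,1],[0,0,0,7,1]]'
python3 -c "
from h import *
s,p,Q=pose();print(p,s['force'],s['ft_torque'],s['joint_positions'][6]);plan((.5755,.2527,p[2],-68.7))"
```

```text
clock: 14.17
tool_pos: [0.5758, 0.2525, 0.0729]
tcp_rot: [1.102, 2.942, 0.001]
force: [-0.5, 0.6, 3.1]
grip_width: 0.0374
grip_force: 30.0
clock: 14.58
tool_pos: [0.5758, 0.2527, 0.0729]
tcp_rot: [1.935, 2.474, 0.001]
force: [-0.9, -0.2, 3.0]
grip_width: 0.038
grip_force: 30.0
[0.57579538 0.25269549 0.07293385] [-0.91985526 -0.24464655  3.04000485] [-0.08607429  0.12841212  0.00495516] 0.02608620014781131
t 14.5833 yaw 13.9 tilt [0.0008 0.0003] j7 0.026
[0.0,-0.0,-0.0,6.9] [0.0,-0.0,-0.0,6.9] [0.0,-0.0,-0.0,6.9] [-0.0,-0.0,-0.0,6.9] [-0.0,-0.0,-0.0,6.9] [-0.0,-0.0,-0.0,6.9] [-0.0,-0.0,-0.0,6.9] [-0.0,-0.0,-0.0,6.9] [-0.0,-0.0,-0.0,6.9] [-0.0,-0.0,-0.0,6.9] [-0.0,-0.0,-0.0,6.9] [-0.0,-0.0,-0.0,6.9]
```

```bash
python3 -m creep '[[0,0,0,7,1],[0,0,0,7,1],[0,0,0,7,1],[0,0,0,7,1],[0,0,0,7,1]]'
python3 -m creep '[[0,0,0,7,1],[0,0,0,7,1],[0,0,0,7,1],[0,0,0,7,1],[0,0,0,7,1]]'
python3 -m creep '[[0,0,0,6,1],[0,0,0,5,1],[0,0,0,0,1]]'
python3 - <<'E'
from h import *
s,p,Q=pose();print(p,s['force'],s['ft_torque'],s['joint_positions'][6]);plan((.5755,.2527,p[2],-68.7))
f=grab_frame("side"); g=grab_frame("top")
a=f[100:170,240:310,::-1];b=g[165:235,185:255,::-1]
cv2.imwrite("pics/z4.png",np.hstack([cv2.resize(i,(400,400),interpolation=cv2.INTER_CUBIC) for i in(a,b)]))
E
```

```text
clock: 15.0
tool_pos: [0.5758, 0.2527, 0.0729]
tcp_rot: [2.59, 1.778, 0.001]
force: [-0.9, 0.5, 2.9]
grip_width: 0.0379
grip_force: 30.0
clock: 15.42
tool_pos: [0.5758, 0.2527, 0.0729]
tcp_rot: [-3.005, -0.917, -0.001]
force: [1.1, 0.7, 3.6]
grip_width: 0.0375
grip_force: 30.0
clock: 15.67
tool_pos: [0.5756, 0.2529, 0.0727]
tcp_rot: [3.078, 0.629, 0.001]
force: [-0.7, 0.1, 3.9]
grip_width: 0.0376
grip_force: 30.0
[0.57564938 0.2528514  0.07265878] [-0.669925    0.1362439   3.89202895] [ 0.06567113  0.08803749 -0.07157223] -0.943436653956622
t 15.6667 yaw -66.9 tilt [ 0.0007 -0.0003] j7 -0.943
[-0.2,0.1,-0.0,1.8]
```

View pics/z4.png

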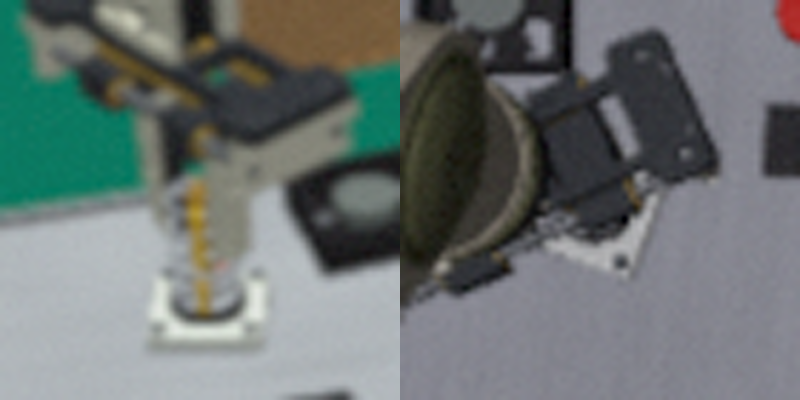

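```bash
python3 -m creep '[[0,0,-1.5,2,1],[0,0,-1.5,0,1],[0,0,0,0,1],[0,0,0,0,1]]'
python3 -m creep '[[0,0,0,0,-1],[0,0,0,0,-1],[0,0,0,0,-1],[0,0,0,0,-1],[0,0,0,0,-1]]'
python3 -m creep '[[0,0,0,0,-1],[0,0,0,0,-1],[0,0,0,0,-1]]'
```

```text
clock: 16.1
tool_pos: [0.5755, 0.2526, 0.0756]
tcp_rot: [-3.087, -0.584, -0.0]
force: [1.1, 0.6, -0.5]
grip_width: 0.0377
grip_force: 30.0
clock: 16.52
tool_pos: [0.5754, 0.2525, 0.0755]
tcp_rot: [3.087, 0.58, -0.0]
force: [-0.1, 0.3, -0.5]
grip_width: 0.0663
grip_force: 0.0
clock: 16.77
tool_pos: [0.5755, 0.2526, 0.0756]
tcp_rot: [3.087, 0.58, 0.0]
force: [-0.1, 0.3, -0.2]
grip_width: 0.0864
grip_force: 0.0
```

Rise straight up and move aside for a clear look.

```bash
python3 -m creep '[[0,0,-15,0,-1],[0,0,-30,0,-1],[0,0,-40,0,-1],[0,0,-40,0,-1],[0,0,0,0,-1]]'
python3 -c "
from h import *
plan((.55,.42,.22,-69))"
```

```text
clock: 17.18
tool_pos: [0.5787, 0.2524, 0.2075]
tcp_rot: [-3.086, -0.578, -0.014]
force: [1.1, 0.7, 0.5]
grip_width: 0.093
grip_force: 0.0
t 17.1833 yaw -68.8 tilt [0.0083 0.0036] j7 -1.103
[6.8,-33.3,-2.5,0.0] [6.8,-33.3,-2.5,0.0] [6.7,-33.3,-2.5,0.0] [6.7,-33.3,-2.5,0.0] [6.7,-33.3,-2.5,0.0]
```

```bash
python3 -m creep '[[7,-33,-2,0,-1],[7,-33,-2,0,-1],[7,-33,-2,0,-1],[7,-33,-2,0,-1],[7,-33,-2,0,-1]]'
python3 -m creep '[[0,0,0,0,-1],[0,0,0,0,-1]]'
python3 - <<'E'
from h import *
for c in ("side","top"):
    f=grab_frame(c); cv2.imwrite(f"pics/{c}5.png",f[...,::-1])
    for l in("spring","gap","seat","peg"): print(c,l,[(np.round(q["xyz"],4).tolist(),round(q["score"],2)) for q in place_of(c,l)[:1]])
f=cv2.imread("pics/side5.png");g=cv2.imread("pics/top5.png")
a=f[100:170,240:310];b=g[165:235,185:255]
cv2.imwrite("pics/z5.png",np.hstack([cv2.resize(i,(400,400),interpolation=cv2.INTER_CUBIC) for i in(a,b)]))
x0=[.5755,.2527]
for th in(-90,-111,-130):
    t=np.radians(th); P=np.array([[x0[0]+.019*np.cos(t),x0[1]+.019*np.sin(t),z] for z in (.0205,.0905)])
    print(th,((proj("side",P)-[240,100])*400/70).round(),((proj("top",P)-[185,165])*400/70+[400,0]).round())
E
```

```text
clock: 17.6
tool_pos: [0.5475, 0.4207, 0.2108]
tcp_rot: [-3.087, -0.58, -0.0]
force: [0.4, 1.0, 0.0]
grip_width: 0.0931
grip_force: 0.0
clock: 17.77
tool_pos: [0.5469, 0.4216, 0.21]
tcp_rot: [3.086, 0.587, -0.001]
force: [0.3, -0.8, 0.2]
grip_width: 0.0929
grip_force: 0.0
side spring [([0.5724, 0.2539, 0.0204], 0.57)]
side gap [([0.5729, 0.2468, 0.0255], 0.47)]
side seat [([0.5769, 0.2527, 0.0229], 0.5)]
side peg [([0.589, 0.25, 0.0811], 0.63)]
top spring [([0.5747, 0.2491, 0.02], 0.6)]
top gap [([0.574, 0.2419, 0.0206], 0.73)]
top seat [([0.574, 0.2532, 0.0225], 0.86)]
top peg [([0.5904, 0.2498, 0.0795], 0.52)]
-90 [[216. 315.]
 [206. 208.]] [[628. 200.]
 [593. 190.]]
-111 [[204. 317.]
 [193. 210.]] [[625. 213.]
 [590. 204.]]
-130 [[193. 316.]
 [182. 209.]] [[620. 223.]
 [584. 215.]]
```

View pics/z5.png

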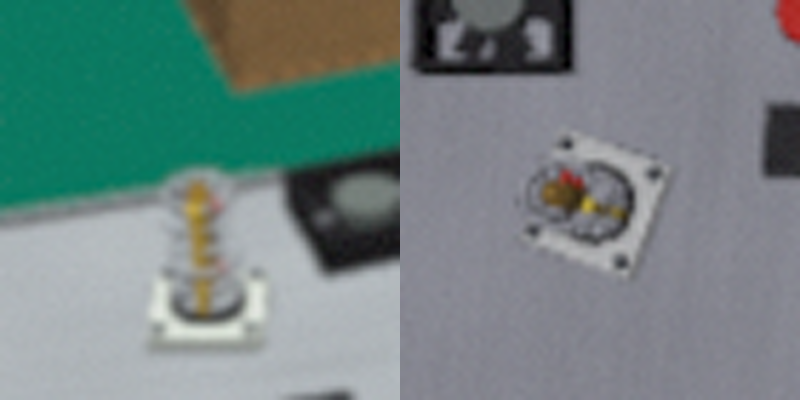

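```bash
python3 -c "
from cell import r
print(r.sign_off())"
```

```text
the job is handed in; nothing more can be done
None
```

The spring is standing fully home on the black seat below both pegs, its opening turned about a quarter turn clockwise past the upper peg, released and handed in at about 18 s; the highest upward force I read while pressing was about 4 N.

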